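# Walk the heavy tube block round and square it to the stop bar

## Task

Without gripping or lifting it, walk the heavy aluminium tube block round on the spot by gently pushing alternate corners with the fingers, until one of its long sides squarely faces the steel stop bar, the block still standing clear of the bar; while it turns it must not wander further than half its own length. Then push it straight up to the bar, so that this long side lies flush against the bar's face with neither end sticking out past the bar, and leave it there. Do not disturb the other things on the worktop.

Things in the scene. Friction and masses are not known exactly. Their poses are not given: they have to be found in the camera images.
- tube_block: Heavy plain aluminium block, 120 mm long, 88 mm wide, 40 mm high, 12 round wells in its top; about 0.9 kg, loose. Origin: centre of its underside; y axis along the 120 mm length, x square to the two long sides (at x = +44 and -44 mm), z up. The long sides are alike; either may face the bar. Slides under a push of about 3 to 10 N and turns if pushed off centre.
- stop_bar: Fence: straight steel bar fixed to the worktop, 180 mm long, 16 thick, 24 high, a low flange and two small screws behind it. Origin: at worktop height, middle of its working face; x points square out of that face towards the block, y along the bar (ends at +90 and -90 mm). Bar at x = -16 to 0, flange and screws to x = -35 mm. A flush block's centre is at x = 44 mm.
- tape_roll: Bystander, leave alone: cream roll of lab tape lying flat, 67 mm across, 19 mm high, origin at the centre of its underside
- dropper: Bystander, leave alone: small brown bottle with black cap, 30 mm across, 68 mm high, origin at the centre of its underside
- cup: Bystander, leave alone: clear specimen cup with orange lid, 64 mm across, 63 mm high, origin at the centre of its underside
- stapler: Bystander, leave alone: black stapler, 137 mm long, 32 mm wide, 44 mm high, origin at the centre of its underside

How it is judged:
By the outcome, as a careful person would: the job done as asked, in the order asked, and still so for the second after the job is handed in, with the robot touching nothing.
It also fails if it takes over 72 s, if anything falls off the work surface, if the arm or the gripper's body presses on something with over 40 N, if the wrist force passes 120 N, or if a joint passes its speed limit or range.

## Robot

A 7-joint arm with a two-finger parallel gripper is mounted at the origin on a cart in front of the work surface, level with it; the furniture and walls round the work are solid. World frame = base frame: x ahead of the robot, y to its left, z up, the work surface at z = 0. Lengths are in m, angles in rad, forces in N, time in s.
With the tool pointing down it reaches from about 0.425 to 0.95 m from the base axis. Payload 4.7 kg.
Tool frame: the origin (TCP) lies on the mounting face of the last link; the fingertips stand 182 mm ahead of it and the grasp point (between the pads) lies 164 mm ahead of it; x points along the fingers, y is the direction in which the jaws open and shut, and the axes are right-handed (so a half turn about x gives the same grasp; the last joint's range is limited). The gripper opens to 87 mm and grips with 3 to 60 N. Pads are 19 mm wide; open, the fingers measure 117 mm over their backs; the gripper's body (75 mm by 190 mm) begins 51 mm behind the grasp point.
Start: joints at [1.248, 0.469, -0.049, 1.532, 0.024, 1.141, -0.082], TCP at [0.196, -0.646, 0.405] pointing down, gripper open.
Joint ranges: [-2.59, 2.59], [-0.33, 1.99], [-1.39, 1.29], [0.1, 2.45], [-1.04, 4.18], [0.21, 1.99], [-2.66, 2.66]. Speed limits (rad/s): [2.57, 2.57, 3.14, 3.14, 3.14, 3.14, 3.14].

## Interface

Orientations are given as a unit quaternion [x, y, z, w].
In Python, from bench import arm gives the robot as it stands. The module is installed in compiled form; this text tells all that it offers.
- The arm moves only by the tool step_arm, never from a script. Its argument "commands" is a list of rows, each an object of numbers: "hand": the closure, from -1 (fully open) to 1 (shut); "x", "y", "z": the shift along the tool's x, y, z in mm; "wx", "wy", "wz": the turn, a rotation vector about the tool's x, y, z in degrees. A call has 1 to 5 rows; each row shifts and turns the pose as measured when the row begins, along the tool's axes as they then stand; what a row does not reach is not made up. A row lasts 1/10 s, in which the tool goes at most 50 mm and 8.59 degrees, less where a joint would pass 70% of its speed; a pose out of reach is approached as far as the arm can. A call with a gripper value outside its range is refused whole. The fingers move at their own pace and stop on an object; "newtons" is the grip in N (left out, the last holds). Time passes only in rows, so rows that do not move let the fingers close. It gives the time, the measured TCP pose, the force and the opening at its end, in the units of the state.
- arm.observe(): the state, without advancing time (a new reading comes with each control period).
- arm.camera(name): name is "scene" or "top"; returns the picture (420x560x3 uint8, red, green, blue); there is no depth.
- arm.camera_info(name): a dict with "fovy" (degrees; the focal length in pixels is half the picture's height over the tangent of half this angle, whatever the lens; pixels are square), "cx", "cy" (the principal point, pixels), "extrinsics" (4x4, takes a point from camera to world coordinates). Camera axes: x right, y down, z forward; pixel columns grow to the right and rows downward; lengths in m; the calibration is good to about 2 mm. A picture is of the moment at which its call begins. camera_info takes no time and is no camera call.
- arm.close_job(): hands the job in, once; it reports no verdict.
The state is a dict: "time": time; "joints": joint angles; "joint_velocities": joint speeds; "tau": joint torques, N m; "position": TCP position; "ee_rot": TCP orientation; "force": force on the tool from outside, world axes, zero at the start; "torque": the same for the moment, N m; "gripper_width": finger opening in m.
Only numpy, scipy, OpenCV 4.12 (cv2) and the standard library are available. Lean on these libraries where they do the work, as an engineer would, in place of code of your own. Each camera call takes 0.05 s, during which the arm holds its last target. There are 200 camera calls.

## Working session

There is one attempt and no reset: what is moved stays moved. The work goes in short steps, Python scripts to look and compute and a tool call to move; the robot and the scene stay as the last step left them, time stands still between calls to the robot, and variables do not carry over. Pictures are saved under pics/ and viewed, about 8 in all and at most 12, crops included, and the job is handed in when it is done.

Besides the shell and the picture viewer there is one more tool, called after "Emit:" as a command line: name --argument value ..., lists and objects as JSON in quotes. step_arm: Moves the arm, as the interface text tells. Its arguments: {"type":"object","properties":{"commands":{"type":"array","items":{"type":"object","properties":{"hand":{"type":"number"},"x":{"type":"number"},"y":{"type":"number"},"z":{"type":"number"},"wx":{"type":"number"},"wy":{"type":"number"},"wz":{"type":"number"}}}},"newtons":{"type":"number"}},"required":["commands"]}

```bash
mkdir -p pics; cat > h.py <<'E'
from bench import arm
import numpy as np, cv2
from scipy.spatial.transform import Rotation as R
def snap(n,f,crop=None,k=1):
    im=arm.camera(n)[:,:,::-1]
    cv2.imwrite('pics/raw_'+f+'.png',im)
    if crop: x0,y0,x1,y1=crop; im=im[y0:y1,x0:x1]
    cv2.imwrite('pics/'+f+'.png',cv2.resize(im,None,fx=k,fy=k,interpolation=cv2.INTER_CUBIC))
def K(n):
    i=arm.camera_info(n); f=210/np.tan(np.radians(i['fovy'])/2); return f,i['cx'],i['cy'],np.array(i['extrinsics'])
def px2w(n,u,v,z=0):
    f,cx,cy,E=K(n); d=E[:3,:3]@np.array([(u-cx)/f,(v-cy)/f,1]); o=E[:3,3]; return o+d*(z-o[2])/d[2]
def w2px(n,p):
    f,cx,cy,E=K(n); c=E[:3,:3].T@(np.array(p)-E[:3,3]); return f*c[0]/c[2]+cx,f*c[1]/c[2]+cy
def state():
    s=arm.observe(); print(s['time'],np.round(s['position'],4),'F',np.round(s['force'],1),'w',s['gripper_width']); print(np.round(R.from_quat(s['ee_rot']).as_matrix(),3)); print(np.round(s['joints'],3))
E
python3 - <<'E'
from h import *
snap('top','top0',None,1.4); snap('scene','sc0',None,1.4); state()
for n in('top','scene'): print(K(n), arm.camera_info(n).keys())
E
```

```text
0.1 [ 0.1954 -0.6459  0.4038] F [-0.2 -0.1  0.1] w 0.08674140134776707
[[-0.001  0.29  -0.957]
 [ 0.002 -0.957 -0.29 ]
 [-1.    -0.002  0.   ]]
[ 1.248  0.469 -0.049  1.534  0.024  1.141 -0.082]
(np.float64(505.39782329208515), 286.1025813517589, 222.18404704872432, array([[-1.59976046e-02, -9.76550968e-01,  2.14691137e-01,
         2.32981149e-01],
       [-9.99864030e-01,  1.64832910e-02,  4.72047388e-04,
        -3.29506471e-01],
       [-3.99979482e-03, -2.14654394e-01, -9.76681879e-01,
         1.18863417e+00],
       [ 0.00000000e+00,  0.00000000e+00,  0.00000000e+00,
         1.00000000e+00]])) dict_keys(['fovy', 'cx', 'cy', 'extrinsics'])
(np.float64(541.1301447446834), 280.1209013403034, 212.12358731914378, array([[-0.64212103, -0.50190938,  0.57945453, -0.29038042],
       [-0.76640346,  0.43755579, -0.47028785,  0.29010791],
       [-0.0175018 , -0.74607768, -0.66562886,  0.95700657],
       [ 0.        ,  0.        ,  0.        ,  1.        ]])) dict_keys(['fovy', 'cx', 'cy', 'extrinsics'])
```

View pics/top0.png

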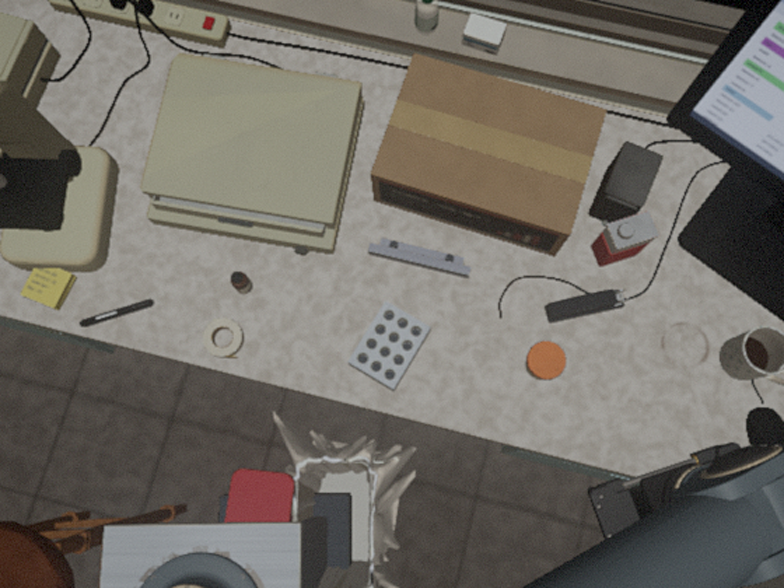

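View pics/sc0.png

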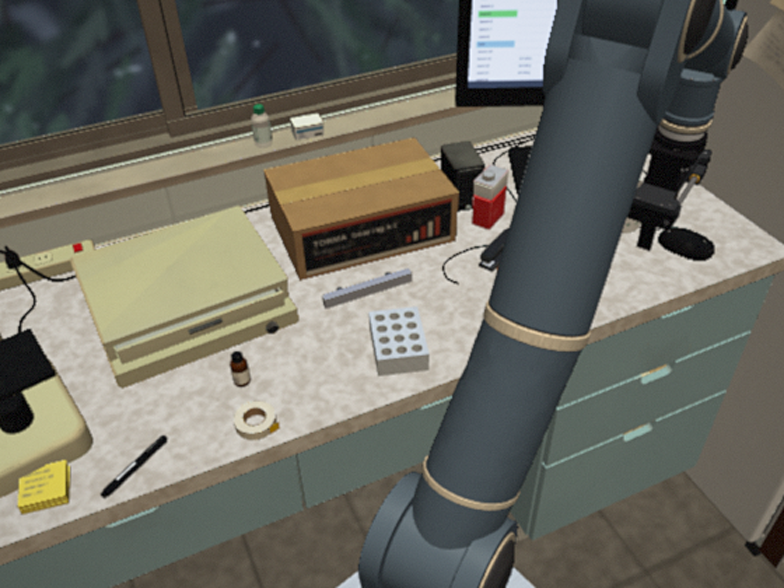

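The top view shows the block at about (390,345), the bar at (420,257), the tape at (223,338), the dropper at (240,282), the cup at (546,360) and the stapler at (585,305), all in the 1.4x picture. Next I'll enlarge the block and bar.

```bash
python3 - <<'E'
from h import *
im=cv2.imread('pics/raw_top0.png')[162:282,240:352]
cv2.imwrite('pics/crop0.png',cv2.resize(im,None,fx=5,fy=5,interpolation=cv2.INTER_CUBIC))
E
```

```text
(no output)
```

View pics/crop0.png

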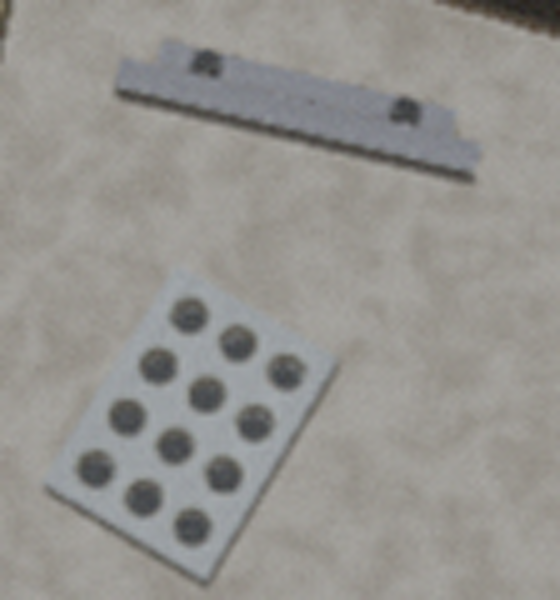

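The crop shows the block's outer wells at (190,315), (287,371), (95,468) and (192,526), and the foot of the bar's working face running from (115,95) to (473,182).

```bash
cat >> h.py <<'E'
def c2w(u,v,z,o=(240,162),k=5,n='top'): return px2w(n,(u+.5)/k-.5+o[0],(v+.5)/k-.5+o[1],z)
E
python3 - <<'E'
from h import *
w=[c2w(*p,.04)[:2] for p in((190,315),(287,371),(95,468),(192,526))]
c=np.mean(w,0); L=(w[0]+w[1]-w[2]-w[3])/2; S=(w[0]-w[1]+w[2]-w[3])/2
print('block c',c,'long axis deg',np.degrees(np.arctan2(L[1],L[0])),np.linalg.norm(L)/3,'short',np.degrees(np.arctan2(S[1],S[0])),np.linalg.norm(S)/2)
for z,pp in((0,((115,95),(473,182))),(.024,((118,88),(478,168)))):
    a,b=[c2w(*p,z)[:2] for p in pp]; d=a-b; print('bar',a,b,(a+b)/2,np.linalg.norm(d),np.degrees(np.arctan2(d[1],d[0])))
for nm,(u,v),z in(('tape',(223,338),.019),('drop',(240,282),.068),('cup',(546,360),.063),('stapL',(548,312),.04),('stapR',(622,296),.04)):
    print(nm,px2w('top',u/1.4,v/1.4,z)[:2])
E
```

```text
block c [ 0.43083749 -0.30903395] long axis deg -32.108499781865525 0.02801178767344065 short 58.335228104534636 0.026059014430103587
bar [ 0.59965643 -0.27296206] [ 0.55251638 -0.44688483] [ 0.57608641 -0.35992344] 0.18019798126932768 74.83489474526054
bar [ 0.59573865 -0.27556784] [ 0.55293482 -0.44715179] [ 0.57433674 -0.36135982] 0.17684236142488774 75.99272209220663
tape [ 0.44877817 -0.02993229]
drop [ 0.53247733 -0.06682103]
cup [ 0.39615557 -0.56083226]
stapL [ 0.47973701 -0.57370521]
stapR [ 0.50494619 -0.6986584 ]
```

```bash
cat >> h.py <<'E'
from scipy.optimize import minimize
BA=np.radians(165.4); B0=np.array([.5755,-.3605])   # bar frame: x out of face, y along
RB=np.array([[np.cos(BA),-np.sin(BA)],[np.sin(BA),np.cos(BA)]])
def tobar(p): return RB.T@(np.array(p)[:2]-B0)
def frombar(q): return RB@np.array(q)+B0
W=[(x,y) for x in(-26,0,26) for y in(-42,-14,14,42)]
def rot(a): return np.array([[np.cos(a),-np.sin(a)],[np.sin(a),np.cos(a)]])
inn=np.array([(x+r*np.cos(t),y+r*np.sin(t)) for x,y in W for r,t in [(0,0)]+[(5,t) for t in np.arange(0,6.2,.8)]])/1e3
out=np.array([(x,y) for x in(-13,13) for y in np.arange(-42,43,7)]+[(x,y) for x in(-39,39) for y in np.arange(-54,55,9)]+[(x,y) for y in(-54,-28,0,28,54) for x in range(-39,40,13)])/1e3
ext=np.array([(s*50,y) for s in(-1,1) for y in np.arange(-60,61,10)]+[(x,s*66) for s in(-1,1) for x in range(-44,45,11)])/1e3
def fit(f,guess,n='top'):
    """block pose in bar frame (x mm, y mm, long-axis deg) from a saved raw picture"""
    g=cv2.GaussianBlur(cv2.cvtColor(cv2.imread('pics/raw_'+f+'.png'),cv2.COLOR_BGR2GRAY),(0,0),.7).astype(np.float32)
    fo,cx,cy,E=K(n)
    def samp(P,q):
        w=(rot(np.radians(q[2]-90))@P.T).T+np.array(q[:2])/1e3; w=(RB@w.T).T+B0
        c=E[:3,:3].T@(np.c_[w,np.full(len(w),.04)]-E[:3,3]).T
        return cv2.remap(g,(fo*c[0]/c[2]+cx).astype(np.float32)[None],(fo*c[1]/c[2]+cy).astype(np.float32)[None],1)[0]
    cost=lambda q: samp(inn,q).mean()-samp(out,q).mean()
    best=None
    for dx in(-14,-7,0,7,14):
      for dy in(-14,-7,0,7,14):
        for da in(-12,-4,4,12):
            q=np.array(guess)+(dx,dy,da); v=cost(q)
            if best is None or v<best[0]: best=(v,q)
    r=minimize(cost,best[1],method='Nelder-Mead',options=dict(initial_simplex=best[1]+np.array([[0,0,0],[5,0,0],[0,5,0],[0,0,5]])))
    return r.x,r.fun
def plan(q,push,back=20,off=50,d=.02):
    """contact line for pushes A (+n face,+u end) and B (-n face,-u end); tcp in bar mm"""
    a=np.radians(q[2]); u=np.array([np.cos(a),np.sin(a)]); n=np.array([-u[1],u[0]]); c=np.array(q[:2])
    for nm,s in(('A',1),('B',-1)):
        p=c+s*(off*u+44*n); pr=s*n; ext=abs(n[1])*15+abs(n[0])*11
        m=-s*(rot(np.radians(-push))@n)
        print(nm,'start',np.round(p+pr*(ext+back),1),'touch',np.round(p+pr*ext,1),'dir',np.round(m,3),'R',round(np.linalg.norm(frombar((p+pr*(ext+back))/1e3)),3))
def tcp():
    s=arm.observe(); M=R.from_quat(s['ee_rot']).as_matrix()
    print('t',round(s['time'],2),'tcp bar mm',np.round(tobar(s['position'])*1e3,1),'tipz',round((s['position'][2]-.182)*1e3,1),'yaw in bar',round(np.degrees(np.arctan2(M[1,1],M[0,1]))-165.4,2),'F',np.round(s['force'],1),'w',round(s['gripper_width'],4))
E
python3 - <<'E'
from h import *
q,v=fit('top0',(153,-13,162.5)); print(q,v)
q2,v2=fit('sc0',(153,-13,162.5),'scene'); print(q2,v2)
plan(q,9); tcp()
for n,p in dict(cup=(.396,-.561),tape=(.449,-.03),drop=(.532,-.067),st=(.48,-.574)).items(): print(n,np.round(tobar(p)*1e3))
E
```

```text
[153.41228035 -13.69632811 162.72292447] -70.76738739013672
[152.26500717 -16.21291442 163.07640463] -79.9490737915039
A start [ 81.4 -76.8] touch [ 87.4 -57.7] dir [0.443 0.897] R 0.58
B start [225.4  49.4] touch [219.4  30.3] dir [-0.443 -0.897] R 0.492
t 0.1 tcp bar mm [295.9 372. ] tipz 221.8 yaw in bar -238.57 F [-0.2 -0.1  0.1] w 0.0867
cup [123. 239.]
tape [ 206. -288.]
drop [ 116. -273.]
st [ 39. 231.]
```

Emit:
step_arm --commands '[{"hand":1,"wx":8},{"hand":1,"wx":8},{"hand":1,"wx":8},{"hand":1,"wx":7.5}]' --newtons 10

```text
validation failed for argument at $.co...
```

```bash
python3 -c "
from h import *
tcp(); state()"
```

```text
t 0.1 tcp bar mm [295.9 372. ] tipz 221.8 yaw in bar -238.57 F [-0.2 -0.1  0.1] w 0.0867
0.1 [ 0.1954 -0.6459  0.4038] F [-0.2 -0.1  0.1] w 0.08674140134776707
[[-0.001  0.29  -0.957]
 [ 0.002 -0.957 -0.29 ]
 [-1.    -0.002  0.   ]]
[ 1.248  0.469 -0.049  1.534  0.024  1.141 -0.082]
```

Emit:
step_arm --commands '[{"hand":1,"x":0,"y":0,"z":0,"wx":8,"wy":0,"wz":0},{"hand":1,"x":0,"y":0,"z":0,"wx":8,"wy":0,"wz":0},{"hand":1,"x":0,"y":0,"z":0,"wx":8,"wy":0,"wz":0},{"hand":1,"x":0,"y":0,"z":0,"wx":8,"wy":0,"wz":0}]' --newtons 10

```text
time: 0.5
position: [0.1949, -0.6454, 0.4011]
ee_rot: [-0.699, 0.099, 0.701, 0.103]
force: [-0.1, 0.3, 0.5]
gripper_width: 0.0629
```

```bash
python3 -c "
from h import *
tcp(); state()"
```

```text
t 0.5 tcp bar mm [296.5 371.6] tipz 219.1 yaw in bar -271.8 F [-0.1  0.3  0.5] w 0.0629
0.5 [ 0.1949 -0.6454  0.4011] F [-0.1  0.3  0.5] w 0.06286292514717537
[[-0.002 -0.282 -0.959]
 [ 0.007 -0.959  0.282]
 [-1.    -0.006  0.003]]
[ 1.163  0.47   0.076  1.542 -0.039  1.138 -0.61 ]
```

Emit:
step_arm --commands '[{"hand":1,"x":10,"y":-46,"z":-10,"wx":-1.8,"wy":0,"wz":0},{"hand":1,"x":15,"y":-46,"z":-10,"wx":0,"wy":0,"wz":0},{"hand":1,"x":15,"y":-46,"z":-10,"wx":0,"wy":0,"wz":0},{"hand":1,"x":15,"y":-46,"z":-10,"wx":0,"wy":0,"wz":0},{"hand":1,"x":15,"y":-46,"z":-10,"wx":0,"wy":0,"wz":0}]' --newtons 10

```text
time: 1.0
position: [0.3004, -0.4372, 0.3292]
ee_rot: [-0.699, 0.095, 0.702, 0.095]
force: [1.3, 0.5, -0.4]
gripper_width: 0.0229
```

Emit:
step_arm --commands '[{"hand":1,"x":15,"y":-46,"z":-10,"wx":0,"wy":0,"wz":0},{"hand":1,"x":15,"y":-30,"z":-10,"wx":0,"wy":0,"wz":0},{"hand":1,"x":0,"y":0,"z":0,"wx":0,"wy":0,"wz":0}]' --newtons 10

```text
time: 1.3
position: [0.3424, -0.3605, 0.2961]
ee_rot: [-0.698, 0.089, 0.704, 0.094]
force: [0.3, 0.6, 0.3]
gripper_width: 0.0027
```

```bash
python3 -c "
from h import *
tcp(); state()"
```

```text
t 1.3 tcp bar mm [225.5  58.8] tipz 114.1 yaw in bar -270.28 F [0.3 0.6 0.3] w 0.0027
1.3 [ 0.3424 -0.3605  0.2961] F [0.3 0.6 0.3] w 0.0026921149508110183
[[-0.007 -0.257 -0.966]
 [ 0.007 -0.966  0.257]
 [-1.    -0.005  0.008]]
[ 0.76   0.317 -0.041  2.055  0.017  0.779 -1.121]
```

Emit:
step_arm --commands '[{"hand":1,"x":40,"y":0,"z":0,"wx":0,"wy":0,"wz":0},{"hand":1,"x":40,"y":0,"z":0,"wx":0,"wy":0,"wz":0},{"hand":1,"x":15,"y":0,"z":0,"wx":0,"wy":0,"wz":0},{"hand":1,"x":0,"y":-6,"z":0,"wx":0,"wy":0,"wz":0}]' --newtons 10

```text
time: 1.7
position: [0.3439, -0.3562, 0.1996]
ee_rot: [-0.7, 0.091, 0.703, 0.092]
force: [-0.6, 0.0, 0.6]
gripper_width: 0.0004
```

```bash
python3 -c "
from h import *
tcp(); snap('top','t1'); snap('scene','s1')
print(fit('t1',(153,-14,162.7)),fit('s1',(152,-16,163),'scene'))
a,b=[cv2.imread('pics/raw_%s.png'%i)[120:330,180:420] for i in('t1','s1')]
cv2.imwrite('pics/v1.png',cv2.resize(np.hstack([a,b]),None,fx=1.65,fy=1.65))"
```

```text
t 1.7 tcp bar mm [225.2  54.2] tipz 17.6 yaw in bar -270.26 F [-0.6  0.   0.6] w 0.0004
(array([153.01567861, -12.92135683, 163.76969009]), np.float64(-41.478843688964844)) (array([151.93417808, -16.11951059, 162.72520027]), np.float64(-46.329689025878906))
```

View pics/v1.png

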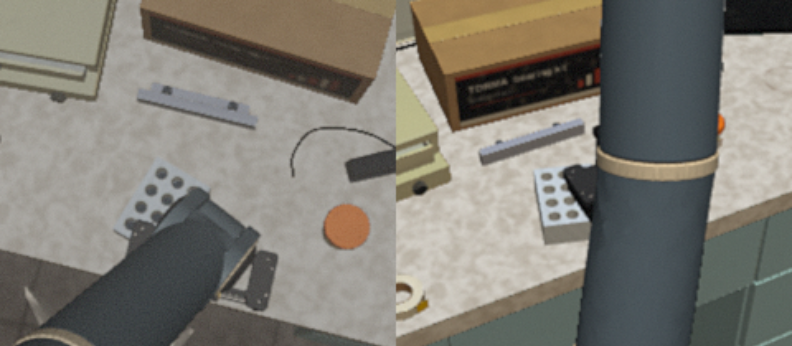

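The gripper stands beside the block's near end, clear of it: block at (165,200), fingers near (240,290), cup at (347,227). First push goes on corner B.

Emit:
step_arm --commands '[{"hand":1,"x":2,"y":-9,"z":-4.4,"wx":0,"wy":0,"wz":0},{"hand":1,"x":1,"y":-9,"z":-4.4,"wx":0,"wy":0,"wz":0},{"hand":1,"x":0,"y":-9,"z":-4.4,"wx":0,"wy":0,"wz":0},{"hand":1,"x":0,"y":-9,"z":-4.4,"wx":0,"wy":0,"wz":0},{"hand":1,"x":0,"y":-9,"z":-4.4,"wx":0,"wy":0,"wz":0}]' --newtons 10

```text
time: 2.3
position: [0.3786, -0.3171, 0.2016]
ee_rot: [0.701, -0.093, -0.701, -0.09]
force: [-3.8, -2.1, -1.0]
gripper_width: 0.0006
```

```bash
python3 -c "
from h import *
tcp(); snap('top','t2'); print(fit('t2',(153,-14,155)))"
```

```text
t 2.3 tcp bar mm [201.5   7.6] tipz 19.6 yaw in bar -270.33 F [-3.8 -2.1 -1. ] w 0.0006
(array([141.34718757, -29.23500396, 155.76481573]), np.float64(-12.611747741699219))
```

Emit:
step_arm --commands '[{"hand":1,"x":0,"y":20,"z":10,"wx":0,"wy":0,"wz":0},{"hand":1,"x":-30,"y":30,"z":10,"wx":0,"wy":0,"wz":0},{"hand":1,"x":-30,"y":30,"z":0,"wx":0,"wy":0,"wz":0}]' --newtons 10

```text
time: 2.65
position: [0.344, -0.3823, 0.26]
ee_rot: [-0.701, 0.084, 0.702, 0.088]
force: [1.7, -0.4, -0.6]
gripper_width: 0.0006
```

```bash
python3 -c "
from h import *
tcp(); snap('top','t3'); q,v=fit('t3',(145,-24,145)); print(q,v); plan(q,12)
q,v=fit('t3',(145,-24,155)); print(q,v)"
```

```text
t 2.65 tcp bar mm [218.5  79.4] tipz 78.0 yaw in bar -269.34 F [ 1.7 -0.4 -0.6] w 0.0006
[142.73796642 -27.31061965 156.21141842] -64.7331771850586
A start [ 63.8 -82.3] touch [ 71.9 -64. ] dir [0.585 0.811] R 0.596
B start [221.6  27.7] touch [213.6   9.4] dir [-0.585 -0.811] R 0.485
[142.84205332 -27.33717074 156.05863978] -64.72745513916016
```

The push turned it only 6.5° because the direction leaned inward. The next pushes should lean outward from the centre, along the tangent.

Emit:
step_arm --commands '[{"hand":1,"x":0,"y":-30,"z":-35,"wx":0.7,"wy":0,"wz":0},{"hand":1,"x":0,"y":-34,"z":-35,"wx":0,"wy":0,"wz":0},{"hand":1,"x":0,"y":-34,"z":-35,"wx":0,"wy":0,"wz":0},{"hand":1,"x":0,"y":-34,"z":-35,"wx":0,"wy":0,"wz":0},{"hand":1,"x":0,"y":-34,"z":-20,"wx":0,"wy":0,"wz":0}]' --newtons 10

```text
time: 3.2
position: [0.5472, -0.2749, 0.2711]
ee_rot: [0.708, -0.104, -0.692, -0.096]
force: [0.0, -0.2, 0.5]
gripper_width: 0.0006
```

```bash
python3 -c "
from h import *
tcp()"
```

```text
t 3.2 tcp bar mm [ 49.  -75.8] tipz 89.1 yaw in bar -271.68 F [ 0.  -0.2  0.5] w 0.0006
```

Emit:
step_arm --commands '[{"hand":1,"x":10,"y":-11,"z":15,"wx":-1.5,"wy":0,"wz":0},{"hand":1,"x":32,"y":0,"z":0,"wx":0,"wy":0,"wz":0},{"hand":1,"x":28,"y":0,"z":0,"wx":0,"wy":0,"wz":0}]' --newtons 10

```text
time: 3.5
position: [0.5494, -0.25, 0.2043]
ee_rot: [0.717, -0.088, -0.686, -0.081]
force: [0.2, -1.1, 0.4]
gripper_width: 0.0006
```

```bash
python3 -c "
from h import *
tcp();state()"
```

```text
t 3.5 tcp bar mm [  53.1 -100.3] tipz 22.3 yaw in bar -269.17 F [ 0.2 -1.1  0.4] w 0.0006
3.5 [ 0.5494 -0.25    0.2043] F [ 0.2 -1.1  0.4] w 0.0005948719707006608
[[ 0.042 -0.238 -0.97 ]
 [-0.014 -0.971  0.238]
 [-0.999  0.004 -0.045]]
[ 0.405  0.582 -0.064  1.882  0.058  0.634 -1.504]
```

Emit:
step_arm --commands '[{"hand":1,"x":0,"y":8,"z":13,"wx":-0.6,"wy":-2.6,"wz":0},{"hand":1,"x":2,"y":10,"z":0,"wx":0,"wy":0,"wz":0},{"hand":1,"x":2,"y":10,"z":0,"wx":0,"wy":0,"wz":0}]' --newtons 10

```text
time: 3.8
position: [0.5325, -0.2693, 0.1962]
ee_rot: [-0.702, 0.078, 0.704, 0.079]
force: [0.3, -0.1, 0.7]
gripper_width: 0.0004
```

```bash
cat >> h.py <<'E'
def tcp():
    s=arm.observe(); M=R.from_quat(s['ee_rot']).as_matrix(); p=s['position']; t=p+.182*M[:,0]
    print('t',round(s['time'],2),'tip bar mm',np.round(tobar(t)*1e3,1),'tipz',round(t[2]*1e3,1),'tilt: wy fix',round(np.degrees(M[2,2]),2),'wz fix',round(-np.degrees(M[2,1]),2),'wx fix',round(-((np.degrees(np.arctan2(M[1,1],M[0,1]))-BA*57.29578+180)%360-270)*-1,2),'Fbar',np.round(RB.T@s['force'][:2],1),'Fz',round(s['force'][2],1))
E
python3 -c "
from h import *
tcp()"
```

```text
t 3.8 tip bar mm [ 65.1 -77.5] tipz 14.2 tilt: wy fix 0.15 wz fix 0.03 wx fix 1.88 Fbar [-0.4  0. ] Fz 0.7
```

Emit:
step_arm --commands '[{"hand":1,"x":0,"y":10,"z":0.5,"wx":1.9,"wy":0,"wz":0},{"hand":1,"x":0,"y":9,"z":0.5,"wx":0,"wy":0,"wz":0},{"hand":1,"x":0,"y":9,"z":1,"wx":0,"wy":0,"wz":0},{"hand":1,"x":0,"y":9,"z":1,"wx":0,"wy":0,"wz":0},{"hand":1,"x":0,"y":9,"z":2,"wx":0,"wy":0,"wz":0}]' --newtons 10

```text
time: 4.3
position: [0.5182, -0.3164, 0.1981]
ee_rot: [0.704, -0.091, -0.698, -0.092]
force: [2.1, 0.1, -2.0]
gripper_width: 0.0004
```

```bash
python3 -c "
from h import *
tcp(); snap('top','t4'); 
for g in((143,-15,140),(145,-10,130)):print(fit('t4',g))"
```

```text
t 4.3 tip bar mm [ 65.1 -28.6] tipz 16.1 tilt: wy fix -0.46 wz fix 0.11 wx fix -0.28 Fbar [-2.  -0.7] Fz -2.0
(array([146.18544605, -17.02146941, 139.95435993]), np.float64(-65.79033660888672))
(array([146.24758275, -17.09534094, 140.07002321]), np.float64(-65.79230499267578))
```

Emit:
step_arm --commands '[{"hand":1,"x":-5,"y":-15,"z":-4,"wx":0,"wy":0,"wz":0},{"hand":1,"x":-45,"y":-3,"z":0,"wx":0,"wy":0,"wz":0},{"hand":1,"x":-20,"y":10,"z":35,"wx":0,"wy":0,"wz":0},{"hand":1,"x":0,"y":15,"z":40,"wx":0,"wy":0,"wz":0},{"hand":1,"x":0,"y":18,"z":40,"wx":0,"wy":0,"wz":0}]' --newtons 10

```text
time: 4.85
position: [0.4066, -0.3091, 0.2713]
ee_rot: [0.705, -0.089, -0.698, -0.088]
force: [-1.0, -0.2, -0.5]
gripper_width: 0.0004
```

Emit:
step_arm --commands '[{"hand":1,"x":0,"y":20,"z":40,"wx":0,"wy":0,"wz":0},{"hand":1,"x":0,"y":20,"z":20,"wx":0,"wy":0,"wz":0}]' --newtons 10

```text
time: 5.05
position: [0.3348, -0.3304, 0.2719]
ee_rot: [0.705, -0.088, -0.699, -0.087]
force: [1.2, -0.1, -0.3]
gripper_width: 0.0007
```

```bash
python3 -c "
from h import *
tcp(); snap('top','t5'); q=fit('t5',(146,-17,140));print(q);plan(q[0],-20)"
```

```text
t 5.05 tip bar mm [239.   31.6] tipz 89.9 tilt: wy fix -0.48 wz fix -0.0 wx fix 0.37 Fbar [-1.2 -0.2] Fz -0.3
(array([146.3017089 , -17.37697931, 137.61794046]), np.float64(-31.345870971679688))
A start [ 53.8 -44.6] touch [ 67.2 -29.8] dir [0.381 0.925] R 0.615
B start [238.8   9.9] touch [225.4  -4.9] dir [-0.381 -0.925] R 0.461
```

Emit:
step_arm --commands '[{"hand":1,"x":36,"y":0,"z":0,"wx":0,"wy":0,"wz":0},{"hand":1,"x":34,"y":0,"z":0,"wx":0,"wy":0,"wz":0},{"hand":1,"x":0,"y":-10,"z":-5,"wx":0,"wy":0,"wz":0}]' --newtons 10

```text
time: 5.4
position: [0.3387, -0.326, 0.2035]
ee_rot: [0.705, -0.094, -0.698, -0.089]
force: [-0.2, 0.4, -0.1]
gripper_width: 0.0009
```

```bash
python3 -c "
from h import *
tcp()"
```

```text
t 5.4 tip bar mm [235.9  27.4] tipz 21.5 tilt: wy fix -0.62 wz fix -0.36 wx fix -0.29 Fbar [ 0.3 -0.3] Fz -0.1
```

Emit:
step_arm --commands '[{"hand":1,"x":3,"y":-9,"z":-4.5,"wx":0,"wy":-0.6,"wz":0},{"hand":1,"x":2,"y":-9,"z":-4.5,"wx":0,"wy":0,"wz":0},{"hand":1,"x":0,"y":-9,"z":-3.5,"wx":0,"wy":0,"wz":0},{"hand":1,"x":0,"y":-9,"z":-3.5,"wx":0,"wy":0,"wz":0},{"hand":1,"x":0,"y":-9,"z":-3.5,"wx":0,"wy":0,"wz":0}]' --newtons 10

```text
time: 5.9
position: [0.3743, -0.282, 0.2017]
ee_rot: [0.702, -0.092, -0.701, -0.087]
force: [-2.6, -0.4, -1.9]
gripper_width: 0.0005
```

Emit:
step_arm --commands '[{"hand":1,"x":0,"y":-9,"z":-4,"wx":0,"wy":0,"wz":0}]' --newtons 10

```text
time: 6.0
position: [0.3805, -0.2734, 0.2018]
ee_rot: [-0.701, 0.092, 0.702, 0.087]
force: [-2.2, -1.5, -1.4]
gripper_width: 0.0005
```

```bash
python3 -c "
from h import *
tcp(); snap('top','t6'); 
for g in((140,-25,130),(140,-25,120)):print(fit('t6',g))"
```

```text
t 6.0 tip bar mm [210.6 -33.8] tipz 19.8 tilt: wy fix -0.03 wz fix -0.41 wx fix 0.06 Fbar [1.7 2. ] Fz -1.4
(array([138.59837086, -25.14959066, 122.30411372]), np.float64(-34.67760467529297))
(array([138.77609234, -25.47983805, 122.52587132]), np.float64(-34.68431854248047))
```

Emit:
step_arm --commands '[{"hand":1,"x":-5,"y":16,"z":10,"wx":0,"wy":0,"wz":0},{"hand":1,"x":-40,"y":0,"z":4,"wx":0,"wy":0,"wz":0},{"hand":1,"x":-30,"y":0,"z":-20,"wx":0,"wy":0,"wz":0},{"hand":1,"x":0,"y":0,"z":-40,"wx":0,"wy":0,"wz":0},{"hand":1,"x":0,"y":-5,"z":-40,"wx":0,"wy":0,"wz":0}]' --newtons 10

```text
time: 6.55
position: [0.4629, -0.3029, 0.2815]
ee_rot: [0.703, -0.092, -0.7, -0.087]
force: [0.8, -0.3, -0.7]
gripper_width: 0.0002
```

Emit:
step_arm --commands '[{"hand":1,"x":0,"y":-10,"z":-40,"wx":0,"wy":0,"wz":0},{"hand":1,"x":0,"y":-10,"z":-20,"wx":0,"wy":0,"wz":0}]' --newtons 10

```text
time: 6.75
position: [0.5315, -0.2993, 0.2842]
ee_rot: [0.706, -0.093, -0.697, -0.087]
force: [0.1, 0.6, 0.0]
gripper_width: 0.0005
```

```bash
python3 -c "
from h import *
tcp(); snap('top','t7'); print(fit('t7',(138,-25,122)))"
```

```text
t 6.75 tip bar mm [ 55.5 -46.9] tipz 102.2 tilt: wy fix -0.78 wz fix -0.37 wx fix -0.01 Fbar [ 0.1 -0.6] Fz 0.0
(array([139.20239077, -26.41030041, 121.7861177 ]), np.float64(-76.27061462402344))
```

Emit:
step_arm --commands '[{"hand":1,"x":40,"y":5,"z":0,"wx":0,"wy":-0.8,"wz":0},{"hand":1,"x":36,"y":3,"z":-2,"wx":0,"wy":0,"wz":0},{"hand":1,"x":6,"y":0,"z":0,"wx":0,"wy":0,"wz":0}]' --newtons 10

```text
time: 7.1
position: [0.5406, -0.305, 0.2039]
ee_rot: [0.707, -0.09, -0.696, -0.085]
force: [-0.7, 0.3, -0.2]
gripper_width: 0.0002
```

```bash
python3 -c "
from h import *
tcp()"
```

```text
t 7.1 tip bar mm [ 44.9 -44. ] tipz 21.9 tilt: wy fix -0.88 wz fix -0.28 wx fix 0.41 Fbar [ 0.8 -0.1] Fz -0.2
```

Emit:
step_arm --commands '[{"hand":1,"x":3,"y":7.3,"z":6.8,"wx":0,"wy":-0.9,"wz":0},{"hand":1,"x":2,"y":7.3,"z":6.8,"wx":0,"wy":0,"wz":0},{"hand":1,"x":0,"y":7,"z":6.8,"wx":0,"wy":0,"wz":0},{"hand":1,"x":0,"y":7,"z":6.8,"wx":0,"wy":0,"wz":0},{"hand":1,"x":0,"y":7,"z":6.8,"wx":0,"wy":0,"wz":0}]' --newtons 10

```text
time: 7.6
position: [0.4988, -0.3327, 0.2033]
ee_rot: [0.705, -0.089, -0.699, -0.084]
force: [2.5, -0.9, -1.7]
gripper_width: 0.0006
```

```bash
python3 -c "
from h import *
tcp(); snap('top','t8');
for g in((142,-22,115),(142,-22,105)):print(fit('t8',g))"
```

```text
t 7.6 tip bar mm [79.5 -6.5] tipz 21.3 tilt: wy fix -0.55 wz fix -0.32 wx fix 0.49 Fbar [-2.7  0.3] Fz -1.7
(array([147.86248847, -20.26607244, 110.25336502]), np.float64(-45.49401092529297))
(array([147.75196751, -20.30889927, 110.42876094]), np.float64(-45.514854431152344))
```

Emit:
step_arm --commands '[{"hand":1,"x":0,"y":4,"z":8,"wx":0,"wy":0,"wz":0},{"hand":1,"x":0,"y":-8,"z":-14,"wx":0,"wy":0,"wz":0},{"hand":1,"x":-35,"y":-4,"z":-5,"wx":0,"wy":0,"wz":0},{"hand":1,"x":-35,"y":10,"z":10,"wx":0,"wy":0,"wz":0},{"hand":1,"x":0,"y":0,"z":40,"wx":0,"wy":0,"wz":0}]' --newtons 10

```text
time: 8.15
position: [0.4625, -0.3256, 0.2761]
ee_rot: [0.705, -0.089, -0.699, -0.084]
force: [-0.0, -0.0, 0.7]
gripper_width: 0.0005
```

```bash
python3 -c "
from h import *
tcp(); snap('top','t9'); q=fit('t9',(149,-19,105)); print(q); plan(q[0],-15)"
```

```text
t 8.15 tip bar mm [116.5  -4.1] tipz 94.1 tilt: wy fix -0.5 wz fix -0.36 wx fix 0.49 Fbar [0. 0.] Fz 0.7
(array([155.35412745, -17.59862393, 103.25843519]), np.float64(-36.3155517578125))
A start [67.8 13.1] touch [87.3 17.7] dir [0.881 0.473] R 0.619
B start [242.9 -48.3] touch [223.4 -52.9] dir [-0.881 -0.473] R 0.434
```

Emit:
step_arm --commands '[{"hand":1,"x":0,"y":-13,"z":40,"wx":0,"wy":-0.5,"wz":0},{"hand":1,"x":0,"y":-13,"z":40,"wx":0,"wy":0,"wz":0},{"hand":1,"x":0,"y":-13,"z":36,"wx":0,"wy":0,"wz":0},{"hand":1,"x":34,"y":0,"z":0,"wx":0.5,"wy":0,"wz":0},{"hand":1,"x":30,"y":0,"z":0,"wx":0,"wy":0,"wz":0}]' --newtons 10

```text
time: 8.7
position: [0.3473, -0.2515, 0.2129]
ee_rot: [-0.696, 0.091, 0.706, 0.089]
force: [-0.4, -0.5, -0.8]
gripper_width: 0.0002
```

```bash
python3 -c "
from h import *
tcp();snap('top','t10'); q=fit('t10',(155,-17,103)); print(q)"
```

```text
t 8.7 tip bar mm [250.8 -47.1] tipz 30.9 tilt: wy fix 0.79 wz fix -0.25 wx fix -0.04 Fbar [0.3 0.6] Fz -0.8
(array([154.63097828, -17.92275093, 103.05122848]), np.float64(-58.42829132080078))
```

Emit:
step_arm --commands '[{"hand":1,"x":6,"y":0,"z":-12,"wx":0,"wy":0,"wz":0},{"hand":1,"x":5,"y":0,"z":-12,"wx":0,"wy":0,"wz":0},{"hand":1,"x":0,"y":-1,"z":-10,"wx":0,"wy":0,"wz":0},{"hand":1,"x":0,"y":-1,"z":-9,"wx":0,"wy":0,"wz":0},{"hand":1,"x":0,"y":0,"z":-3,"wx":0,"wy":0,"wz":0}]' --newtons 10

```text
time: 9.25
position: [0.3909, -0.2575, 0.1955]
ee_rot: [-0.686, 0.086, 0.717, 0.092]
force: [-8.3, 0.7, 8.0]
gripper_width: 0.0006
```

```bash
python3 -c "
from h import *
tcp();snap('top','t11'); q=fit('t11',(152,-18,95)); print(q)"
```

```text
t 9.25 tip bar mm [212.6 -53.6] tipz 13.7 tilt: wy fix 2.51 wz fix 0.16 wx fix 0.15 Fbar [8.2 1.4] Fz 8.0
(array([150.52872354, -15.29724308,  99.99210923]), np.float64(-35.040199279785156))
```

Emit:
step_arm --commands '[{"hand":1,"x":-1,"y":0,"z":-4,"wx":0,"wy":0.8,"wz":0},{"hand":1,"x":-1,"y":0,"z":-4,"wx":0,"wy":0.8,"wz":0}]' --newtons 10

```text
time: 9.5
position: [0.3969, -0.258, 0.1968]
ee_rot: [-0.693, 0.086, 0.71, 0.092]
force: [-3.6, 3.5, -1.4]
gripper_width: 0.0005
```

```bash
python3 -c "
from h import *
tcp();snap('top','t12'); q=fit('t12',(149,-16,95)); print(q)"
```

```text
t 9.5 tip bar mm [203.3 -55.1] tipz 14.9 tilt: wy fix 1.48 wz fix 0.29 wx fix 0.18 Fbar [ 4.4 -2.5] Fz -1.4
(array([145.47928764, -15.21912765,  95.83297321]), np.float64(-33.73030090332031))
```

Emit:
step_arm --commands '[{"hand":1,"x":0,"y":0,"z":-4,"wx":0,"wy":0.6,"wz":0},{"hand":1,"x":0,"y":0,"z":-4,"wx":0,"wy":0.4,"wz":0}]' --newtons 10

```text
time: 9.75
position: [0.4025, -0.2583, 0.1966]
ee_rot: [-0.695, 0.085, 0.708, 0.092]
force: [-8.9, 4.0, 8.5]
gripper_width: 0.0005
```

```bash
python3 -c "
from h import *
tcp();snap('top','t13'); q=fit('t13',(145,-15,91)); print(q)"
```

```text
t 9.75 tip bar mm [196.6 -56.7] tipz 14.7 tilt: wy fix 1.1 wz fix 0.43 wx fix 0.23 Fbar [ 9.6 -1.6] Fz 8.5
(array([140.77880317, -14.50573134,  91.07608177]), np.float64(-34.381690979003906))
```

Emit:
step_arm --commands '[{"hand":1,"x":-2,"y":0,"z":15,"wx":0,"wy":0.5,"wz":0},{"hand":1,"x":-5,"y":10,"z":15,"wx":0,"wy":0.5,"wz":0},{"hand":-1,"x":-5,"y":15,"z":8,"wx":0,"wy":0,"wz":0},{"hand":-1,"x":-2,"y":12,"z":4,"wx":0,"wy":0,"wz":0},{"hand":-1,"x":0,"y":0,"z":0,"wx":0,"wy":0,"wz":0}]' --newtons 10

```text
time: 10.3
position: [0.3573, -0.2868, 0.2147]
ee_rot: [0.707, -0.087, -0.696, -0.088]
force: [1.1, 0.1, 0.6]
gripper_width: 0.0169
```

```bash
python3 -c "
from h import *
tcp();snap('top','t14'); q=fit('t14',(141,-14,91)); print(q,arm.observe()['gripper_width'])
im=cv2.imread('pics/raw_t14.png')[150:290,220:400]
cv2.imwrite('pics/v14.png',cv2.resize(im,None,fx=4,fy=4,interpolation=cv2.INTER_CUBIC))"
```

```text
t 10.3 tip bar mm [226.7 -16.8] tipz 32.7 tilt: wy fix -0.94 wz fix 0.16 wx fix 0.35 Fbar [-1.1 -0.4] Fz 0.6
(array([141.47979397, -15.29798108,  91.86110728]), np.float64(-40.37610626220703)) 0.02089573690930744
```

View pics/v14.png

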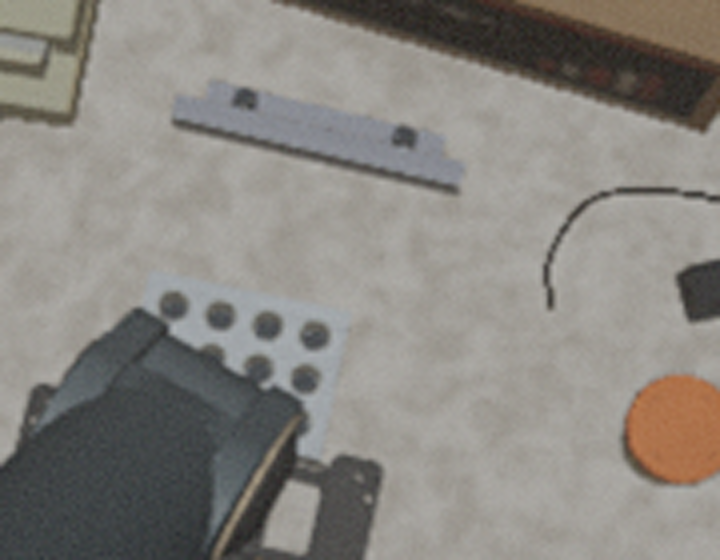

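Both straight edges are nearly parallel: the well row from (174,305) to (314,334) against the bar face from (172,123) to (460,190), a difference of about 1.4°. The block stands well clear of the bar. With the fingers fully open I can square it with both finger fronts and then push straight.

Emit:
step_arm --commands '[{"hand":-1,"x":6,"y":0,"z":0,"wx":0.3,"wy":-0.9,"wz":0},{"hand":-1,"x":5,"y":0,"z":0,"wx":0,"wy":0,"wz":0},{"hand":-1,"x":3,"y":0,"z":0,"wx":0,"wy":0,"wz":0},{"hand":-1,"x":1,"y":0,"z":0,"wx":0,"wy":0,"wz":0}]' --newtons 10

```text
time: 10.75
position: [0.3609, -0.2849, 0.1985]
ee_rot: [0.703, -0.087, -0.701, -0.089]
force: [-0.4, -0.2, 0.6]
gripper_width: 0.0526
```

```bash
python3 -c "
from h import *
tcp();print(arm.observe()['gripper_width'])"
```

```text
t 10.75 tip bar mm [226.2 -19.7] tipz 16.5 tilt: wy fix -0.16 wz fix 0.19 wx fix 0.31 Fbar [0.3 0.3] Fz 0.6
0.0525632580286001
```

Emit:
step_arm --commands '[{"hand":-1,"x":0,"y":2,"z":-5,"wx":0.3,"wy":0,"wz":0},{"hand":-1,"x":0,"y":2,"z":-5,"wx":0,"wy":0,"wz":0},{"hand":-1,"x":0,"y":1,"z":-4,"wx":0,"wy":0,"wz":0},{"hand":-1,"x":0,"y":0,"z":-4,"wx":0,"wy":0,"wz":0},{"hand":-1,"x":0,"y":0,"z":-5,"wx":0,"wy":0,"wz":0}]' --newtons 10

```text
time: 11.25
position: [0.3838, -0.296, 0.1981]
ee_rot: [0.702, -0.088, -0.701, -0.091]
force: [0.1, 0.6, 0.1]
gripper_width: 0.0857
```

```bash
python3 -c "
from h import *
tcp();print(arm.observe()['gripper_width'])"
```

```text
t 11.25 tip bar mm [201.4 -14.8] tipz 16.1 tilt: wy fix -0.12 wz fix 0.22 wx fix 0.03 Fbar [ 0.1 -0.6] Fz 0.1
0.08573521428433288
```

Emit:
step_arm --commands '[{"hand":-1,"x":0,"y":0,"z":-5,"wx":0,"wy":0,"wz":0},{"hand":-1,"x":0,"y":0,"z":-5,"wx":0,"wy":0,"wz":0},{"hand":-1,"x":0,"y":0,"z":-5,"wx":0,"wy":0,"wz":0},{"hand":-1,"x":0,"y":0,"z":-5,"wx":0,"wy":0,"wz":0},{"hand":-1,"x":0,"y":0,"z":0,"wx":0,"wy":0,"wz":0}]' --newtons 10

```text
time: 11.75
position: [0.3956, -0.299, 0.1962]
ee_rot: [-0.691, 0.085, 0.712, 0.094]
force: [1.3, -0.6, 0.9]
gripper_width: 0.0866
```

```bash
python3 -c "
from h import *
tcp();snap('top','t15'); q=fit('t15',(138,-14,90)); print(q);snap('scene','s15'); q=fit('s15',(138,-14,90),'scene'); print(q)
im=cv2.imread('pics/raw_t15.png')[150:270,230:350]
cv2.imwrite('pics/v15.png',cv2.resize(im,None,fx=5,fy=5,interpolation=cv2.INTER_CUBIC))"
```

```text
t 11.75 tip bar mm [195.2 -15.7] tipz 14.3 tilt: wy fix 1.75 wz fix 0.48 wx fix 0.09 Fbar [-1.4  0.2] Fz 0.9
(array([118.27759878, -12.87015932,  76.87721251]), np.float64(-16.253929138183594))
(array([139.36863388,  -1.52701374,  91.33317461]), np.float64(-13.996490478515625))
```

View pics/v15.png

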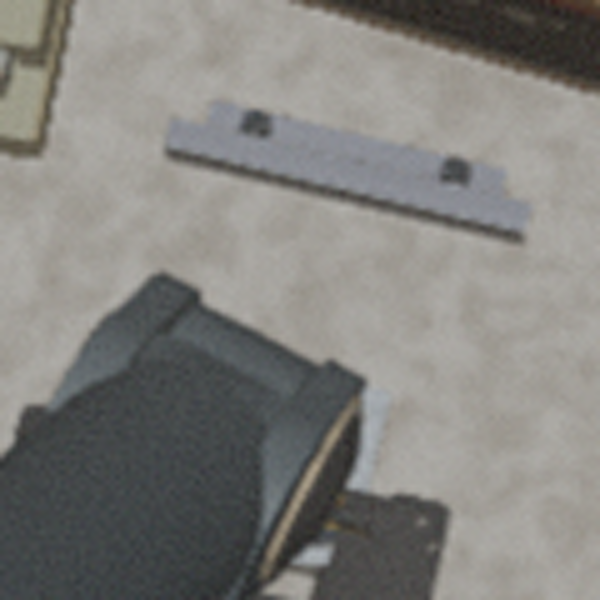

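The top view is now blocked by the wrist, with only the block's right edge showing at (375,440). The finger fronts have just touched, and the wrist pitched 1.75° under load. I'll push on with pitch correction and watch force and pose.

Emit:
step_arm --commands '[{"hand":-1,"x":0,"y":0,"z":-6,"wx":0,"wy":0.6,"wz":0},{"hand":-1,"x":0,"y":0,"z":-6,"wx":0,"wy":0.6,"wz":0},{"hand":-1,"x":0,"y":0,"z":-6,"wx":0,"wy":0.5,"wz":0},{"hand":-1,"x":0,"y":0,"z":-6,"wx":0,"wy":0.5,"wz":0}]' --newtons 10

```text
time: 12.25
position: [0.4047, -0.302, 0.193]
ee_rot: [-0.688, 0.084, 0.714, 0.098]
force: [-13.1, 2.6, 11.6]
gripper_width: 0.0869
```

```bash
python3 -c "
from h import *
tcp();print(np.round(arm.observe()['torque'],2))"
```

```text
t 12.25 tip bar mm [187.2 -16.4] tipz 11.2 tilt: wy fix 2.28 wz fix 0.9 wx fix -0.18 Fbar [13.4  0.8] Fz 11.6
[0.83 2.58 0.02]
```

Emit:
step_arm --commands '[{"hand":-1,"x":-3,"y":0,"z":-6,"wx":0,"wy":1.2,"wz":0.3},{"hand":-1,"x":-2,"y":0,"z":-6,"wx":0,"wy":1.2,"wz":0.3},{"hand":-1,"x":-1,"y":0,"z":-6,"wx":0,"wy":1,"wz":0.3},{"hand":-1,"x":-1,"y":0,"z":-6,"wx":0,"wy":1,"wz":0}]' --newtons 10

```text
time: 12.65
position: [0.4231, -0.3063, 0.1962]
ee_rot: [0.709, -0.091, -0.694, -0.092]
force: [-3.0, 0.7, -3.1]
gripper_width: 0.0868
```

```bash
python3 -c "
from h import *
tcp();snap('scene','s16'); print(np.round(arm.observe()['torque'],2))
a=cv2.imread('pics/raw_s16.png')[180:330,200:400]
cv2.imwrite('pics/v16.png',cv2.resize(a,None,fx=4,fy=4,interpolation=cv2.INTER_CUBIC))"
```

```text
t 12.65 tip bar mm [157.3 -14.7] tipz 14.2 tilt: wy fix -1.19 wz fix 0.21 wx fix -0.26 Fbar [3.1 0.1] Fz -3.1
[0.23 0.69 0.06]
```

View pics/v16.png

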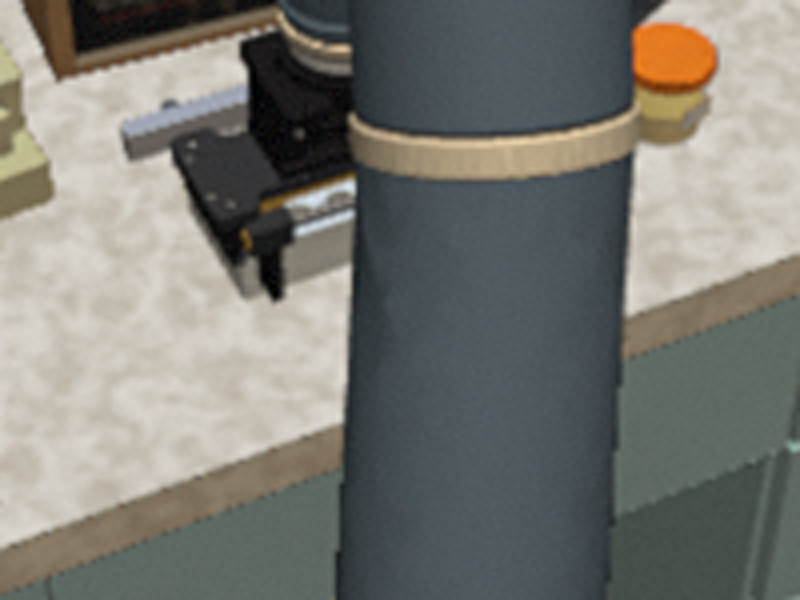

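The left finger at (270,270) lies against the block's near long side, and the block still stands clear of the bar. I'll carry on straight, in small steps.

Emit:
step_arm --commands '[{"hand":-1,"x":0,"y":0,"z":-6,"wx":-0.2,"wy":-0.3,"wz":0},{"hand":-1,"x":0,"y":0,"z":-6,"wx":0,"wy":0,"wz":0},{"hand":-1,"x":-1,"y":0,"z":-6,"wx":0,"wy":0.4,"wz":0},{"hand":-1,"x":-1,"y":0,"z":-6,"wx":0,"wy":0.4,"wz":0}]' --newtons 10

```text
time: 13.1
position: [0.4436, -0.3123, 0.1985]
ee_rot: [0.707, -0.089, -0.696, -0.092]
force: [-4.0, 2.1, -3.0]
gripper_width: 0.0871
```

```bash
python3 -c "
from h import *
tcp();snap('top','t17');snap('scene','s17'); print(fit('t17',(95,-15,90)))"
```

```text
t 13.1 tip bar mm [137.1 -14.4] tipz 16.5 tilt: wy fix -0.85 wz fix 0.32 wx fix -0.12 Fbar [ 4.4 -1. ] Fz -3.0
(array([ 79.09094374, -14.27206565,  83.10684573]), np.float64(-11.41143798828125))
```

Emit:
step_arm --commands '[{"hand":-1,"x":0,"y":0,"z":-6,"wx":-0.1,"wy":0,"wz":0},{"hand":-1,"x":0,"y":0,"z":-6,"wx":0,"wy":0,"wz":0},{"hand":-1,"x":0,"y":0,"z":-6,"wx":0,"wy":0.3,"wz":0},{"hand":-1,"x":0,"y":0,"z":-6,"wx":0,"wy":0.3,"wz":0},{"hand":-1,"x":0,"y":0,"z":-6,"wx":0,"wy":0.3,"wz":0}]' --newtons 10

```text
time: 13.7
position: [0.4713, -0.32, 0.1989]
ee_rot: [0.709, -0.089, -0.693, -0.091]
force: [-4.6, 1.8, -0.8]
gripper_width: 0.0876
```

```bash
python3 -c "
from h import *
tcp()"
```

```text
t 13.7 tip bar mm [107.1 -14.1] tipz 17.0 tilt: wy fix -1.23 wz fix 0.36 wx fix -0.04 Fbar [ 4.9 -0.6] Fz -0.8
```

Emit:
step_arm --commands '[{"hand":-1,"x":0,"y":0,"z":-5,"wx":0,"wy":0,"wz":0},{"hand":-1,"x":0,"y":0,"z":-4,"wx":0,"wy":0,"wz":0},{"hand":-1,"x":0,"y":0,"z":-4,"wx":0,"wy":0,"wz":0}]' --newtons 10

```text
time: 14.0
position: [0.4815, -0.3228, 0.1989]
ee_rot: [0.704, -0.088, -0.698, -0.093]
force: [-17.8, 6.1, 15.4]
gripper_width: 0.087
```

```bash
python3 -c "
from h import *
tcp()"
```

```text
t 14.0 tip bar mm [ 99.1 -14.2] tipz 16.9 tilt: wy fix -0.42 wz fix 0.46 wx fix -0.1 Fbar [18.8 -1.4] Fz 15.4
```

Emit:
step_arm --commands '[{"hand":-1,"x":0,"y":0,"z":-4,"wx":0,"wy":0,"wz":0},{"hand":-1,"x":0,"y":0,"z":-4,"wx":0,"wy":0,"wz":0}]' --newtons 10

```text
time: 14.2
position: [0.4845, -0.324, 0.199]
ee_rot: [-0.698, 0.087, 0.705, 0.095]
force: [-12.9, 3.6, 8.5]
gripper_width: 0.087
```

```bash
python3 -c "
from h import *
tcp()"
```

```text
t 14.2 tip bar mm [ 99.4 -14.2] tipz 17.0 tilt: wy fix 0.66 wz fix 0.58 wx fix -0.14 Fbar [13.4 -0.2] Fz 8.5
```

The force rose from 5 to 19 N and the tip stopped at 99 mm, so the block is on the bar. One more mild press, then back off and check.

Emit:
step_arm --commands '[{"hand":-1,"x":0,"y":0,"z":-6,"wx":0,"wy":1,"wz":0},{"hand":-1,"x":0,"y":0,"z":-6,"wx":0,"wy":1,"wz":0}]' --newtons 10

```text
time: 14.4
position: [0.4852, -0.325, 0.1984]
ee_rot: [-0.696, 0.085, 0.706, 0.097]
force: [-24.1, 7.8, 21.0]
gripper_width: 0.087
```

```bash
python3 -c "
from h import *
tcp()"
```

```text
t 14.4 tip bar mm [ 99.4 -14.3] tipz 16.5 tilt: wy fix 0.97 wz fix 0.84 wx fix -0.2 Fbar [25.3 -1.5] Fz 21.0
```

Emit:
step_arm --commands '[{"hand":-1,"x":-1,"y":0,"z":12,"wx":0,"wy":0,"wz":0},{"hand":-1,"x":0,"y":0,"z":25,"wx":0,"wy":0,"wz":0},{"hand":-1,"x":-10,"y":0,"z":40,"wx":0,"wy":0,"wz":0},{"hand":-1,"x":-30,"y":0,"z":40,"wx":0,"wy":0,"wz":0},{"hand":-1,"x":-20,"y":0,"z":10,"wx":0,"wy":0,"wz":0}]' --newtons 10

```text
time: 14.9
position: [0.3677, -0.2946, 0.2643]
ee_rot: [0.705, -0.087, -0.698, -0.093]
force: [1.3, 0.1, -0.3]
gripper_width: 0.0874
```

```bash
python3 -c "
from h import *
tcp();snap('top','t18'); snap('scene','s18'); print(fit('t18',(44,-15,90)),fit('s18',(44,-15,90),'scene'))
im=cv2.imread('pics/raw_t18.png')[150:270,240:360]
cv2.imwrite('pics/v18.png',cv2.resize(im,None,fx=5,fy=5,interpolation=cv2.INTER_CUBIC))"
```

```text
t 14.9 tip bar mm [216.  -13.3] tipz 82.3 tilt: wy fix -0.53 wz fix 0.6 wx fix 0.01 Fbar [-1.3 -0.4] Fz -0.3
(array([ 46.21340275, -13.66809205,  89.73072704]), np.float64(-72.32182312011719)) (array([48.7662403 ,  0.32515435, 80.55547794]), np.float64(-29.548446655273438))
```

View pics/v18.png

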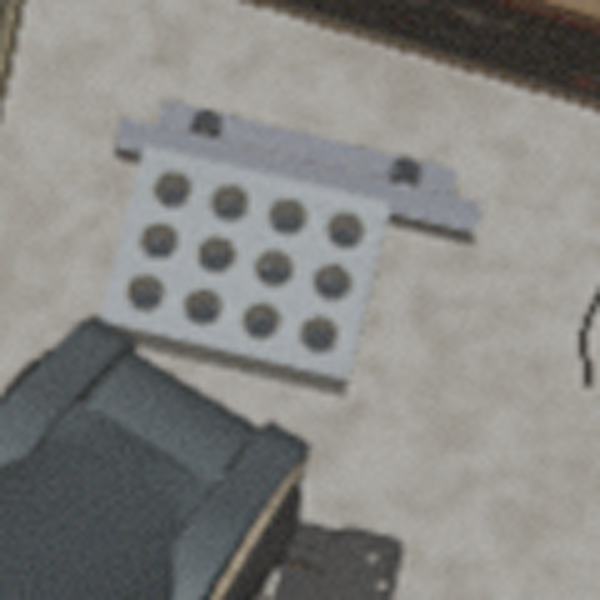

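The block sits against the bar with its ends inside it: block ends at (140,150) and (388,208), bar from (115,150) to (478,235). The wells and bar face read parallel within about 0.3°. To be sure it is flush, I'll press once with the closed fingers at the middle, where the block is free to settle.

Emit:
step_arm --commands '[{"hand":1,"x":0,"y":0,"z":0,"wx":0,"wy":-0.5,"wz":0},{"hand":1,"x":15,"y":0,"z":0,"wx":0,"wy":0,"wz":0.4},{"hand":1,"x":15,"y":0,"z":0,"wx":0,"wy":0,"wz":0},{"hand":1,"x":12,"y":0,"z":-8,"wx":0,"wy":0,"wz":0},{"hand":1,"x":10,"y":0,"z":-8,"wx":0,"wy":0,"wz":0}]' --newtons 10

```text
time: 15.5
position: [0.3961, -0.3025, 0.215]
ee_rot: [0.711, -0.091, -0.692, -0.086]
force: [0.4, 0.2, -0.1]
gripper_width: 0.055
```

Emit:
step_arm --commands '[{"hand":1,"x":4,"y":0,"z":-16,"wx":0,"wy":0,"wz":0},{"hand":1,"x":0,"y":0,"z":-16,"wx":0,"wy":0,"wz":0},{"hand":1,"x":0,"y":0,"z":-16,"wx":0,"wy":0,"wz":0},{"hand":1,"x":0,"y":0,"z":-12,"wx":0,"wy":0,"wz":0}]' --newtons 10

```text
time: 15.9
position: [0.4612, -0.3179, 0.2077]
ee_rot: [0.711, -0.09, -0.692, -0.085]
force: [-0.5, -0.5, -0.3]
gripper_width: 0.023
```

```bash
python3 -c "
from h import *
tcp();print(arm.observe()['gripper_width'])"
```

```text
t 15.9 tip bar mm [116.4 -12. ] tipz 25.8 tilt: wy fix -1.56 wz fix -0.14 wx fix 0.38 Fbar [0.3 0.6] Fz -0.3
0.02295540280242089
```

Wait for the fingers to close, level the tool, then approach gently.

Emit:
step_arm --commands '[{"hand":1,"x":3,"y":0,"z":-4,"wx":0.4,"wy":-1.5,"wz":0},{"hand":1,"x":3,"y":-1,"z":0,"wx":0,"wy":0,"wz":0},{"hand":1,"x":0,"y":-1,"z":-6,"wx":0,"wy":0,"wz":0},{"hand":1,"x":0,"y":0,"z":-5,"wx":0,"wy":0,"wz":0},{"hand":1,"x":0,"y":0,"z":-4,"wx":0,"wy":0,"wz":0}]' --newtons 10

```text
time: 16.4
position: [0.4829, -0.3206, 0.1999]
ee_rot: [-0.701, 0.09, 0.702, 0.089]
force: [-0.1, 0.2, -0.7]
gripper_width: 0.0006
```

```bash
python3 -c "
from h import *
tcp();print(arm.observe()['gripper_width'])"
```

```text
t 16.4 tip bar mm [100.  -14.9] tipz 17.9 tilt: wy fix 0.11 wz fix -0.11 wx fix 0.02 Fbar [ 0.2 -0.1] Fz -0.7
0.0006473616358459331
```

Emit:
step_arm --commands '[{"hand":1,"x":0,"y":0,"z":-4,"wx":0,"wy":0,"wz":0},{"hand":1,"x":0,"y":0,"z":-4,"wx":0,"wy":0,"wz":0}]' --newtons 10

```text
time: 16.6
position: [0.4863, -0.3218, 0.1992]
ee_rot: [-0.695, 0.089, 0.708, 0.091]
force: [-9.5, 2.3, 6.7]
gripper_width: 0.0006
```

```bash
python3 -c "
from h import *
tcp()"
```

```text
t 16.6 tip bar mm [ 99.6 -14.9] tipz 17.2 tilt: wy fix 1.09 wz fix 0.01 wx fix -0.07 Fbar [9.7 0.2] Fz 6.7
```

Emit:
step_arm --commands '[{"hand":1,"x":0,"y":0,"z":-6,"wx":0,"wy":0.8,"wz":0},{"hand":1,"x":0,"y":0,"z":-6,"wx":0,"wy":0.8,"wz":0}]' --newtons 10

```text
time: 16.8
position: [0.4874, -0.3231, 0.1974]
ee_rot: [-0.692, 0.089, 0.711, 0.094]
force: [-15.6, 5.4, 12.7]
gripper_width: 0.0007
```

```bash
python3 -c "
from h import *
tcp()"
```

```text
t 16.8 tip bar mm [ 99.7 -14.8] tipz 15.4 tilt: wy fix 1.58 wz fix 0.24 wx fix -0.26 Fbar [16.5 -1.3] Fz 12.7
```

Emit:
step_arm --commands '[{"hand":1,"x":0,"y":0,"z":12,"wx":0,"wy":0,"wz":0},{"hand":1,"x":0,"y":0,"z":25,"wx":0,"wy":0,"wz":0},{"hand":1,"x":-15,"y":0,"z":40,"wx":0,"wy":0,"wz":0},{"hand":1,"x":-40,"y":0,"z":30,"wx":0,"wy":0,"wz":0},{"hand":1,"x":-40,"y":20,"z":10,"wx":0,"wy":0,"wz":0}]' --newtons 10

```text
time: 17.3
position: [0.3669, -0.3099, 0.2931]
ee_rot: [-0.688, 0.085, 0.715, 0.095]
force: [1.2, -2.3, -0.1]
gripper_width: 0.0006
```

Emit:
step_arm --commands '[{"hand":1,"x":-40,"y":45,"z":0,"wx":0,"wy":0,"wz":0},{"hand":1,"x":-20,"y":45,"z":0,"wx":0,"wy":0,"wz":0},{"hand":1,"x":0,"y":45,"z":0,"wx":0,"wy":0,"wz":0},{"hand":1,"x":0,"y":20,"z":0,"wx":0,"wy":0,"wz":0},{"hand":1,"x":0,"y":0,"z":0,"wx":0,"wy":0,"wz":0}]' --newtons 10

```text
time: 17.8
position: [0.3272, -0.4619, 0.3576]
ee_rot: [-0.692, 0.091, 0.71, 0.092]
force: [-0.0, 0.5, 1.6]
gripper_width: 0.0005
```

```bash
python3 -c "
from h import *
tcp();snap('top','t19',None,1.4); snap('scene','s19',(200,160,380,280),4); print(fit('t19',(45,-14,90)),fit('s19',(45,-14,90),'scene'))"
```

```text
t 17.8 tip bar mm [219.4 160.9] tipz 175.7 tilt: wy fix 1.46 wz fix -0.08 wx fix -0.25 Fbar [ 0.1 -0.4] Fz 1.6
(array([ 46.14796037, -13.66136137,  89.77558247]), np.float64(-71.59740447998047)) (array([ 44.77995675, -16.76448952,  89.83487981]), np.float64(-73.64469146728516))
```

View pics/s19.png

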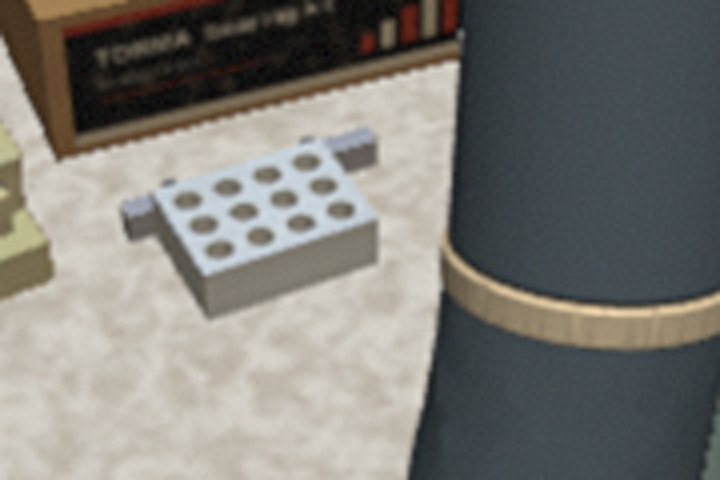

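View pics/t19.png

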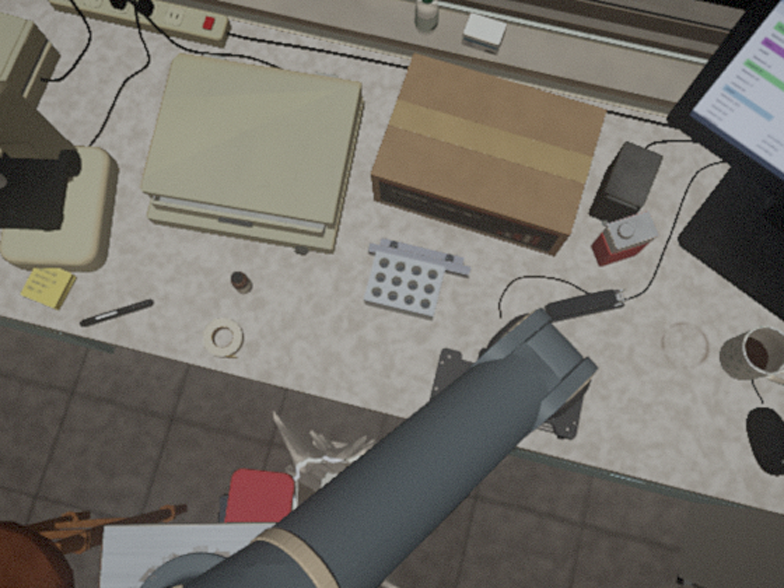

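The scene view shows the block tight to the bar, with the bar sticking out past both ends at (140,215) and (360,148). The top view shows the tape at (223,338), dropper at (240,282) and stapler at (585,305) unmoved. The arm hides the cup, but it stayed far from it. The gripper is clear of everything, so I'm handing in.

```bash
python3 -c "
from h import *
print(arm.close_job()); tcp()"
```

```text
the job is handed in; nothing more can be done
None
the job is handed in; nothing more can be done
```

The block lies with one long side against the bar, and I handed the job in at about 18 s of the 72 s allowed.

- **Turning:** I turned the block about 73° with closed-finger pushes on alternate corners, with no gripping or lifting. Its centre stayed within about 20 mm of where it began, against the 60 mm allowed. The first push turned it only 6.5°, so I corrected the push direction for the rest.
- **Pushing up to the bar:** The last measured angle before the straight push was about 1–2° off square, with the block's face roughly 97 mm clear of the bar. Both open finger fronts then pushed it up to the bar. The start of this push was jerky: it stuck, then slid about 30 mm. The wrist hid the block during this push, so I did not measure that the fingers had squared it before it reached the bar.
- **Contact:** The block stopped firmly at the bar. I pressed to about 25 N with both fingers, then about 17 N with the closed fingers at the middle, and it did not move.
- **Last checks:** The two cameras put the block's angle within 0.3° of the bar. They put its centre at 46.1 and 44.8 mm from the bar's face (44 mm is flush), within the 2 mm calibration. Neither view looks straight into the seam. They disagree by 3 mm along the bar (−13.7 and −16.8 mm), but both leave each end at least 13 mm inside the bar.
- **Bystanders:** The tape, dropper and stapler are unmoved in the last picture. The arm hid the cup there; it was in place in the earlier pictures and the arm never worked near it.

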